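# Dry a rinsed pewter beaker on the warm-air dryer

## Robot

A 6-joint arm with a two-finger parallel gripper is mounted at the origin on the work surface. World frame = base frame: x ahead of the robot, y to its left, z up, the work surface at z = 0. Lengths are in m, angles in rad, forces in N, time in s.
With the tool pointing down it reaches from about 0.35 to 0.975 m from the base axis. Payload 4.9 kg.
Tool frame: the origin (TCP) lies at the very end of the fingers, on their centre line; the grasp point (between the pads) lies 19 mm behind it; z points along the fingers, y is the line along which they close (so a half turn about z gives the same grasp; the last joint's range is limited). The gripper opens to 85 mm and grips with 20 to 120 N. Pads are 22 mm wide; open, the fingers measure 114 mm over their backs; the gripper's body (76 mm by 85 mm) begins 54 mm behind the grasp point. The pads swing forward as they close: fully open they stand 13 mm farther back than shut.
Start: joints at [-1.426, 0.053, 1.613, -0, 1.476, -0.119], TCP at [0.163, -0.603, 0.194] pointing down, gripper open.
Joint ranges: [-3.01, 3.01], [-1.01, 2.22], [0.06, 2.58], [-1.02, 4.17], [0.09, 2.62], [-3.14, 3.14]. Speed limits (rad/s): [2.57, 2.57, 3.14, 3.14, 3.14, 3.14].

## Interface

Orientations are given as a unit quaternion [w, x, y, z].
In Python, from plant import monitor, vision, manip gives the robot as it stands. The module is installed in compiled form; this text tells all that it offers.
- The arm moves only by the tool arm_command, never from a script. Its argument "rows" is a list of rows, each a list of 3 entries, a list of its own where there are three numbers: the finger opening in mm, from 0 to 85.4, then the shift along the world's x, y, z in units of 30 cm (1.0 is 30 cm), then the turn, a rotation vector about the world's x, y, z in units of pi/2 rad (1.0 is pi/2 rad). In form: [[claw, [x, y, z], [wx, wy, wz]], ...]. A call has 1 to 12 rows; each row is the pose to reach, as a shift and turn from the pose commanded when the call began; what a row does not reach only later rows make up. A row lasts 1/12 s, in which the tool goes at most 41.7 mm and 7.16 degrees, less where a joint would pass 70% of its speed; a pose out of reach is approached as far as the arm can. A call with a number of a shift or a turn outside -1 to 1 is refused whole. A call with a gripper value outside its range is refused whole. The fingers move at their own pace and stop on an object; the grip force is fixed at half the most. Time passes only in rows, so rows that repeat a pose let the fingers close. It gives the time, the measured TCP pose, the force, the opening and the grip force at its end, in the units of the state.
- monitor.state(): the state, without advancing time (a new reading comes with each control period).
- vision.grab_frame(name): name is "side" or "top" or "wrist"; returns a dict with "color" (384x512x3 uint8, red, green, blue), "z_map" (384x512 float32, m along the optical axis (not along the pixel's ray), 0 where there is no reading), "mtx" (3x3 intrinsics, pixels), "R" (3x3) and "t" (3): a world point X has camera coordinates R X + t. Camera axes: x right, y down, z forward; pixel columns grow to the right and rows downward; lengths in m; the calibration is good to about 2 mm. A picture is of the moment at which its call begins.
- manip.job_done(): hands the job in; it is judged then, once.
The state is a dict: "time": time; "joint_pos": joint angles; "joint_vel": joint speeds; "joint_efforts": joint torques, N m; "tool_pos": TCP position; "tool_rot": TCP orientation; "contact_force": force on the tool from outside, world axes, zero at the start; "ft_torque": the same for the moment, N m; "gripper_width": opening from 0.0 (shut) to 1.0 (fully open); "grasp_force": force on a finger pad.
Only numpy, scipy, OpenCV 4.12 (cv2) and the standard library are available. Lean on these libraries where they do the work, as an engineer would, in place of code of your own. Each camera call takes 0.05 s, during which the arm holds its last target. There are 200 camera calls.

## Task

Take the rinsed metal beaker from the sloping wooden cradle and put it upside down over the dryer's upright post, lowering it until its rim rests on the steel disc rather than letting it drop. Then turn the dryer's black selector knob so that its white pointer line clicks in at the blue mark, and let go. Leave the other things on the bench where they are.

Things in the scene. Friction and masses are not known exactly. Their poses are not given: they have to be found in the camera images.
- beaker: Straight round bright-metal beaker, closed dark base, open mouth: 46 mm outside diameter, 100 mm long, wall 3 mm (inside 40 mm wide, 97 mm deep), about 0.14 kg. Origin at the centre of the outside of its base; its z axis runs along its axis from the base towards the mouth. Starts lying loose in the cradle, mouth low, axis 40 degrees from level.
- beaker_rim (a point): Centre of the beaker's open mouth, in the plane of the rim, 100 mm along its z axis from the base.
- cradle: Fixed wooden draining cradle: foot board 150 x 100 x 10 mm and a narrow sloping V trough (no wider than 44 mm, under the beaker only) with a low lip at its lower end that stops the beaker's mouth. Origin under the foot's centre; z up; the trough descends towards its -x, so the beaker's mouth points to -x and down. The beaker's sides are free for the fingers.
- dryer: Fixed grey warm-air dryer box, 180 mm (its x) by 300 mm (its y), top face 60 mm above the bench. Origin at the centre of its underside, z up. On its top: the upright drying post at (0, +85) mm and the selector knob at (0, -85) mm.
- dryer_seat (a point): Foot of the drying post: centre of the top of the flat steel disc (96 mm diameter, 64 mm above the bench) on which the inverted beaker's rim comes to rest; z up. The post is 14 mm in diameter with a tapered tip and rises 81 mm above this point.
- knob_grip (a point): On the knob's vertical axis at the height to grip, 94 mm above the bench. The black knob has an upright bar grip, 44 mm long, 14 mm thick, its top 9 mm above this point and its foot (a 48 mm round skirt) 21 mm below it. The point's x axis runs along the bar, towards the end with the white pointer line; z up.
- knob_mark (a point): The point 43 mm from the knob's axis in the direction of its white pointer line, at the radius of the coloured marks. It moves with the knob.
- knob (a joint): Knob angle in rad, growing clockwise seen from above. It clicks into four detents: 0 (off, a black dash on the white panel; where it starts), 0.5, 1.0 and 1.5. The last three each have one coloured mark; which colour is at which differs from day to day. Stops just beyond 0 and 1.5. About 0.1 N m turns it.
- mark_blue: Blue disc, 14 mm diameter, 3 mm thick, fixed on the dryer's top 43 mm from the knob's axis, at one of the three marked detents. Origin at the centre of its underside, 60 mm above the bench.
- mark_yellow: Yellow disc, same size, at another marked detent.
- mark_red: Red disc, same size, at another marked detent.
- jug: Loose bystander: steel jug with a handle, 90 mm wide, 120 mm high. Origin under its centre.
- tumbler: Loose bystander: short steel tumbler with a brass band, 68 mm wide, 75 mm high, upright. Origin under its centre.
- polish_tin: Loose bystander: low green tin with a brass lid, 72 mm wide, 42 mm high. Origin under its centre.
- hammer: Loose bystander: hammer, 240 mm long, lying on the bench beyond the dryer.
- burnisher: Loose bystander: burnishing tool with a handle, 190 mm long, lying on the bench near the robot.
- cork_block: Loose bystander: cork block, 90 x 50 x 35 mm.
- pliers: Loose bystander: dark steel pliers, 160 mm long, lying flat.
There are look-alikes about, which are no part of the job. Leave any orange, purple or turquoise look-alike of the beaker alone.

How it is judged:
On the way, in this order (a step that is already met when the one before it is completed fails the run):
1. the beaker stands upside down over the post, its rim on the steel disc, and is let go (angle between beaker's own z axis and vertical above 3 rad and horizontal distance between beaker_rim and dryer_seat below 0.018 m and z of beaker_rim in the frame of dryer_seat below 0.006 m and contact force between the fingers and beaker below 0.05 N), for 0.2 s.
2. the knob's pointer is at the blue mark (horizontal distance between knob_mark and mark_blue below 0.008 m), for 0.2 s.
At the end, for the whole second after the job is handed in: The beaker stands upside down over the post, within 8 degrees of upright, its rim within 6 mm of the steel disc's height and its mouth centred within 18 mm of the post, at rest; and the knob rests with its pointer at the blue mark (pointer point within 8 mm of the mark's centre, about 10 degrees) (angle between beaker's own z axis and vertical above 3 rad and horizontal distance between beaker_rim and dryer_seat below 0.018 m and z of beaker_rim in the frame of dryer_seat below 0.006 m and horizontal distance between knob_mark and mark_blue below 0.008 m and linear speed of beaker below 0.03 m/s and velocity of joint knob between -0.1 and 0.1 rad/s); the robot touches nothing.
It fails at once if the beaker is let go over the post while its rim is more than 20 mm above the steel disc (horizontal distance between beaker_rim and dryer_seat below 0.03 m and z of beaker_rim in the frame of dryer_seat above 0.02 m and contact force between the fingers and beaker below 0.02 N).
It fails at once if a bystander (jug, tumbler, tin, hammer, burnisher, cork block, pliers) is moved by more than 30 mm (distance of any of jug, tumbler, polish_tin, hammer, burnisher, cork_block, pliers from where it was at the start of the episode above 0.03 m).
It also fails if it takes over 58 s, if anything falls off the work surface, if the arm or the gripper's body presses on something with over 40 N, if the wrist force passes 120 N, or if a joint passes its speed limit or range.

## Working session

There is one attempt and no reset: what is moved stays moved. The work goes in short steps, Python scripts to look and compute and a tool call to move; the robot and the scene stay as the last step left them, time stands still between calls to the robot, and variables do not carry over. Pictures are saved under pics/ and viewed, at most 10 in all, crops included, and the job is handed in when it is done.

Besides the shell and the picture viewer there is one more tool, called after "Request:" as a command line: name --argument value ..., lists and objects as JSON in quotes. arm_command: Moves the arm, as the interface text tells. Shifts and turns lie within -1 to 1; 1 stands for 30 cm of shift or pi/2 rad of turn. Its arguments: {"type":"object","properties":{"rows":{"type":"array"}},"required":["rows"]}

```bash
mkdir -p pics; cat > h.py <<'E'
import numpy as np, cv2, pickle
from plant import monitor, vision, manip
def grab(n,tag):
    f=vision.grab_frame(n); pickle.dump(f,open(f'{tag}.pkl','wb'))
    cv2.imwrite(f'pics/{tag}.png',cv2.cvtColor(f['color'],cv2.COLOR_RGB2BGR)); return f
def load(tag): return pickle.load(open(f'{tag}.pkl','rb'))
def cloud(f):
    z=f['z_map']; v,u=np.mgrid[:z.shape[0],:z.shape[1]]
    c=np.stack([u,v,np.ones_like(u)],-1)@np.linalg.inv(f['mtx']).T*z[...,None]
    return (c-f['t'])@f['R']   # world points
def proj(f,X):
    c=f['R']@np.asarray(X)+f['t']; p=f['mtx']@c; return p[:2]/p[2]
E
python3 - <<'E'
from h import *
a=grab('top','t0');b=grab('side','s0')
im=np.hstack([cv2.imread('pics/t0.png'),cv2.imread('pics/s0.png')])
im=np.vstack([cv2.imread('pics/t0.png'),cv2.imread('pics/s0.png')]);cv2.imwrite('pics/both.png',cv2.resize(im,(800*512//1024*1,600)))
for f in(a,b): print(-f['R'].T@f['t'],f['R'].tolist(),f['mtx'][0,0])
print(monitor.state())
E
```

```text
[0.49479512 0.02902794 1.58980063] [[-0.009653278569822633, -0.9999460318393442, 0.0038402632204599194], [-0.9993901658797997, 0.00951888813950536, -0.03359593891133531], [0.033557570764284964, -0.004162232254043396, -0.9994281191096552]] 500.0413839779249
[0.15941371 0.72571005 1.0404469 ] [[-0.8770376620234362, -0.480416549142898, -0.002208778416767522], [-0.36109866228633114, 0.6622321772058302, -0.6565487792755751], [0.31687962302345535, -0.5750204194486098, -0.7542803336490073]] 374.7171852541557
{'time': 0.1, 'joint_pos': array([-1.42598856e+00,  5.33034479e-02,  1.61418826e+00,  2.41182998e-05,
        1.47600152e+00, -1.18976668e-01]), 'joint_vel': array([-1.70755188e-03,  7.22268954e-05, -3.42201814e-03, -1.31621892e-03,
       -2.81889168e-04,  1.11920501e-04]), 'joint_efforts': array([ 4.05279234e-04, -3.94906211e+01, -3.71361279e+01, -9.72126418e-05,
        3.89600420e-03, -2.27763587e-05]), 'tool_pos': array([ 0.16288781, -0.60273065,  0.19285936]), 'tool_rot': array([-9.50359556e-04,  9.91314527e-01,  1.31508956e-01, -2.70177300e-07]), 'contact_force': array([-0.16053742, -0.15624604,  0.0236086 ]), 'ft_torque': array([ 0.03739357, -0.04512499, -0.00663139]), 'grasp_force': 0.0, 'gripper_width': 1.0008652745501756}
```

View pics/t0.png

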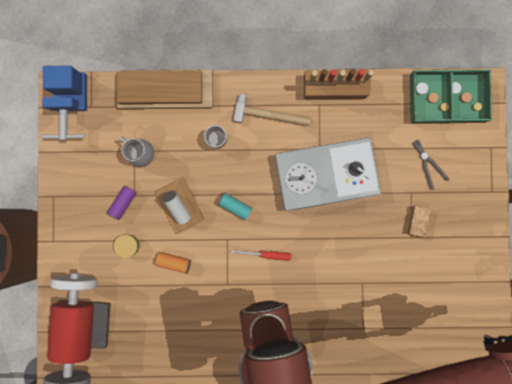

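View pics/s0.png

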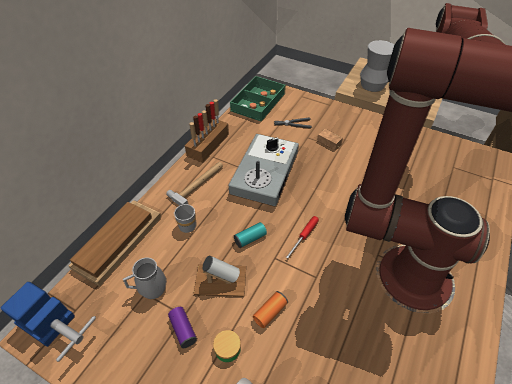

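The candidates in the top view are the bright-metal one at (177,207) in the cradle, purple (121,203), turquoise (235,206) and orange (172,262). The metal one fits, since it alone is bare metal and lies in the cradle. I'll confirm with enlarged crops and measure from both views.

```bash
python3 - <<'E'
from h import *
def crop(t,x,y,w,h,W,H): return cv2.resize(cv2.imread(f'pics/{t}.png')[y:y+h,x:x+w],(W,H),interpolation=cv2.INTER_CUBIC)
A=np.vstack([np.hstack([crop('t0',150,175,60,60,300,300),crop('t0',270,135,120,80,450,300)]),
 np.hstack([crop('s0',190,240,60,60,300,300),crop('s0',225,125,90,60,450,300)])])
cv2.imwrite('pics/c0.png',A)
for t,boxes in (('t0',[(150,210,175,235),(270,390,135,215)]),('s0',[(190,250,240,300),(225,305,125,210)])):
    f=load(t);P=cloud(f)
    u0,u1,v0,v1=boxes[0]
    Q=P[v0:v1,u0:u1].reshape(-1,3);Q=Q[(Q[:,2]>.012)&(Q[:,2]<.2)]
    print(t,'cradle',len(Q),np.round(Q.min(0),3),np.round(Q.max(0),3))
    h=Q[Q[:,2]>.05];m=h.mean(0);w,V=np.linalg.eigh(np.cov((h-m).T));print(np.round(m,3),np.round(w**.5,4),np.round(V.T,3).tolist())
    u0,u1,v0,v1=boxes[1];Q=P[v0:v1,u0:u1].reshape(-1,3)
    T=Q[(Q[:,2]>.05)&(Q[:,2]<.07)]
    r=cv2.minAreaRect(T[:,:2].astype(np.float32));print('box',r,np.median(T[:,2]))
    H=Q[Q[:,2]>.085];
    for s in (H[H[:,1]>np.median(T[:,1])],H[H[:,1]<np.median(T[:,1])]):
        print(len(s),np.round(s.mean(0),4),np.round(s.min(0),4),np.round(s.max(0),4))
E
```

```text
t0 cradle 816 [0.436 0.208 0.012] [0.602 0.372 0.123]
[0.513 0.291 0.09 ] [0.0094 0.0129 0.0321] [[-0.32, -0.462, 0.827], [-0.562, 0.796, 0.227], [-0.763, -0.392, -0.514]]
box ((0.6095790863037109, -0.16879990696907043), (0.18157528340816498, 0.30064234137535095), 9.366181373596191) 0.06191631695755123
76 [ 0.5303 -0.0108  1.0719] [ 0.4948 -0.0909  0.0859] [0.6028 0.029  1.5898]
83 [ 0.6232 -0.2508  0.1025] [ 0.6068 -0.2706  0.0861] [ 0.6405 -0.2319  0.1111]
s0 cradle 972 [0.432 0.147 0.012] [0.597 0.369 0.123]
[0.507 0.305 0.088] [0.0093 0.0143 0.031 ] [[-0.619, 0.567, 0.543], [-0.111, -0.747, 0.655], [-0.777, -0.346, -0.526]]
box ((0.6750580072402954, -0.1587931364774704), (0.3159922659397125, 0.31602802872657776), 9.739733695983887) 0.06105484881852791
82 [0.4449 0.1969 0.4323] [ 0.1594 -0.0829  0.0859] [0.5999 0.7257 1.0404]
66 [ 0.6208 -0.2451  0.0972] [ 0.6042 -0.2727  0.0853] [ 0.6385 -0.2275  0.1064]
```

View pics/c0.png

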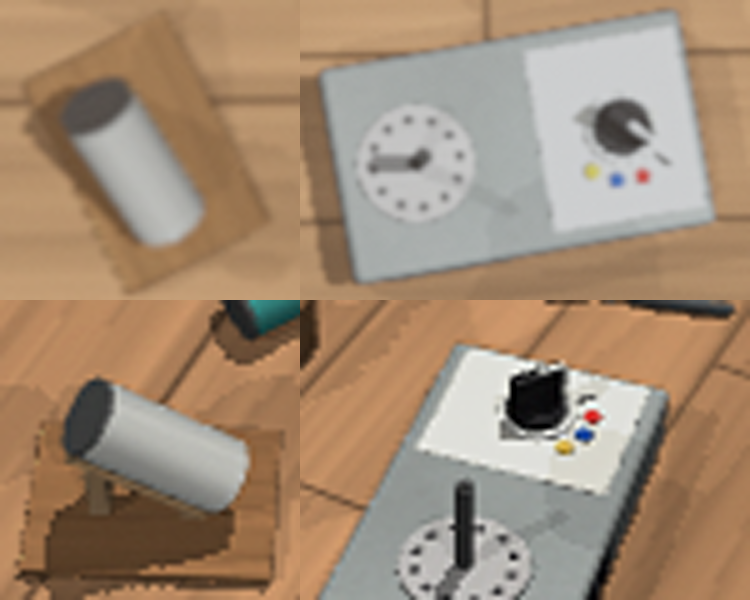

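The crops confirm the bright-metal beaker, with its dark base up at top-view (169,196) and mouth down at about (184,218). The marks run red, blue, yellow clockwise from the pointer, with blue at top-view (354.5,183). That puts blue at the second marked detent, about 1.0 rad. Next I'll fit the geometry precisely.

```bash
cat > m.py <<'E'
from h import *
from scipy.optimize import least_squares
def cyl(Q,x0):
    def res(p):
        b=p[:3];d=np.array([-np.cos(p[3])*np.cos(p[4]),-np.sin(p[3])*np.cos(p[4]),-np.sin(p[4])])
        v=Q-b;s=v@d;r=np.linalg.norm(v-np.outer(s,d),axis=1)
        a=np.abs(r-.023); return np.where(r<.019,np.abs(s),np.minimum(a,np.hypot(a,np.minimum(s,0))))  # side or base disc
    return least_squares(res,x0,loss='soft_l1',f_scale=.002)
for t in('t0','s0'):
    f=load(t);P=cloud(f);Q=P.reshape(-1,3)[f['z_map'].ravel()>0];C=f['color'].reshape(-1,3)[f['z_map'].ravel()>0].astype(int)
    d=np.array([-.68,-.35,-.643]);c=np.array([.5,.285,.073])
    v=Q-c;s=v@d;r=np.linalg.norm(v-np.outer(s,d),axis=1)
    gray=(C.max(1)-C.min(1)<30)
    k=(r<.035)&(abs(s)<.07)&gray&(Q[:,2]>.03)
    o=cyl(Q[k],[.54,.305,.105,.47,.7]);print(t,k.sum(),np.round(o.x,4),'deg',np.round(np.degrees(o.x[3:]),1),'rms',np.median(abs(o.fun)))
    N=(abs(Q[:,0]-.62)<.1)&(abs(Q[:,1]+.25)<.09)&(abs(Q[:,2]-.062)<.006)
    for n,m in(('red',(C[:,0]>C[:,1]+60)&(C[:,0]>C[:,2]+60)),('blue',(C[:,2]>C[:,0]+50)),('yel',(C[:,0]>C[:,2]+60)&(C[:,1]>C[:,2]+40))):
        q=Q[N&m];print(n,len(q),np.round(q.mean(0),4) if len(q) else '')
    K=(np.hypot(Q[:,0]-.62,Q[:,1]+.25)<.035)
    b=Q[K&(Q[:,2]>.094)&(Q[:,2]<.115)];print('knob top',len(b),np.round(b.mean(0),4),np.round(np.median(b[:,2]),4)); w,V=np.linalg.eigh(np.cov(b[:,:2].T));print(np.sqrt(w),np.degrees(np.arctan2(V[1,1],V[0,1])))
    p=Q[(np.hypot(Q[:,0]-.596,Q[:,1]+.085)<.03)&(Q[:,2]>.08)&(Q[:,2]<.2)];print('post',len(p),np.round(p.mean(0),4),p[:,2].max())
    D=Q[(np.hypot(Q[:,0]-.596,Q[:,1]+.085)<.065)&(abs(Q[:,2]-.062)<.006)&(C_:=C[(slice(None))].min(1)>185)];
    if len(D)>20: print('disc',len(D),cv2.minEnclosingCircle(D[:,:2].astype(np.float32)),np.median(D[:,2]))
    print('proj seat,tip,blue',proj(f,[.5957,-.085,.064]),proj(f,[.5957,-.085,.145]))
E
python3 m.py
```

```text
t0 501 [0.5455 0.3104 0.1042 0.4619 0.7021] deg [26.5 40.2] rms 0.001456097645071687
red 7 [ 0.5843 -0.2715  0.0636]
blue 7 [ 0.581  -0.2503  0.0643]
yel 6 [ 0.5886 -0.2288  0.0655]
knob top 75 [ 0.6237 -0.2511  0.1038] 0.1034
[0.00428183 0.01292282] 52.46583826655751
post 27 [ 0.5948 -0.0832  0.1321] 0.15117645460297344
disc 337 ((0.5964537262916565, -0.08735259622335434), 0.04668742045760155) 0.06418236067987314
proj seat,tip,blue [300.03086926 178.14010199] [302.09860357 176.27361358]
s0 578 [0.5334 0.3028 0.1083 0.1633 1.0281] deg [ 9.4 58.9] rms 0.004153516127600215
red 7 [ 0.584  -0.2669  0.0625]
blue 7 [ 0.5819 -0.245   0.0627]
yel 8 [ 0.5871 -0.2257  0.0621]
knob top 43 [ 0.621  -0.2466  0.1014] 0.1022
[0.00461749 0.01288198] 51.69219306731089
post 57 [ 0.593  -0.0772  0.1151] 0.1454323031497602
disc 66 ((0.5950367450714111, -0.08235722035169601), 0.04643391817808151) 0.06410684332888653
proj seat,tip,blue [257.82114639 176.59899561] [257.88876766 160.31712932]
```

Request:
arm_command --rows '[[85,[0.9,1,0.35],[0,0,0.127]],[85,[0.9,1,0.35],[0,0,0.127]],[85,[0.9,1,0.35],[0,0,0.127]],[85,[0.9,1,0.35],[0,0,0.127]],[85,[0.9,1,0.35],[0,0,0.127]],[85,[0.9,1,0.35],[0,0,0.127]],[85,[0.9,1,0.35],[0,0,0.127]],[85,[0.9,1,0.35],[0,0,0.127]],[85,[0.9,1,0.35],[0,0,0.127]],[85,[0.9,1,0.35],[0,0,0.127]],[85,[0.9,1,0.35],[0,0,0.127]],[85,[0.9,1,0.35],[0,0,0.127]]]'

```text
time: 1.1
tool_pos: [0.4341, -0.3019, 0.2995]
tool_rot: [0.0, 0.973, 0.232, 0.0]
contact_force: [-0.8, 0.0, -0.1]
gripper_width: 0.998
grasp_force: 0.0
```

Request:
arm_command --rows '[[85,[0.2,1,0],[0,0,0]],[85,[0.2,1,0],[0,0,0]],[85,[0.2,1,0],[0,0,0]],[85,[0.2,1,0],[0,0,0]],[85,[0.2,1,0],[0,0,0]],[85,[0.2,1,0],[0,0,0]],[85,[0.2,1,0],[0,0,0]],[85,[0.2,1,0],[0,0,0]],[85,[0.2,1,0],[0,0,0]]]'

```text
time: 1.85
tool_pos: [0.4927, -0.0017, 0.2979]
tool_rot: [-0.001, 0.973, 0.231, -0.001]
contact_force: [-0.1, -0.1, -0.2]
gripper_width: 0.994
grasp_force: 0.0
```

Request:
arm_command --rows '[[85,[0.07,0.99,-0.1],[0,0,0]],[85,[0.07,0.99,-0.1],[0,0,0]],[85,[0.07,0.99,-0.1],[0,0,0]],[85,[0.07,0.99,-0.1],[0,0,0]],[85,[0.07,0.99,-0.1],[0,0,0]],[85,[0.07,0.99,-0.1],[0,0,0]],[85,[0.07,0.99,-0.1],[0,0,0]],[85,[0.07,0.99,-0.1],[0,0,0]],[85,[0.07,0.99,-0.1],[0,0,0]]]'

```text
time: 2.6
tool_pos: [0.5141, 0.2935, 0.267]
tool_rot: [0.001, 0.973, 0.23, -0.002]
contact_force: [0.7, 0.1, 0.3]
gripper_width: 0.995
grasp_force: 0.0
```

```bash
cat > w.py <<'E'
from m import cyl
from h import *
def fit(tag):
    f=load(tag);P=cloud(f);ok=f['z_map'].ravel()>0
    Q=P.reshape(-1,3)[ok];C=f['color'].reshape(-1,3)[ok].astype(int)
    b=np.array([.5455,.3104,.1042]);d=np.array([-.6856,-.3418,-.643])
    v=Q-b;s=v@d;r=np.linalg.norm(v-np.outer(s,d),axis=1)
    k=(r<.032)&(s>-.006)&(s<.1)&(C.max(1)-C.min(1)<30)&(Q[:,2]-(b+np.outer(s,d))[:,2]>-.005)
    q=Q[k][::max(1,k.sum()//3000)]
    o=cyl(q,[*b,.4625,.7]);print(tag,k.sum(),np.round(o.x[:3],4),np.round(np.degrees(o.x[3:]),1),np.median(abs(o.fun)))
E
python3 - <<'E' | grep -v -E "red|blue|yel|disc|post|proj|knob"
from w import *
grab('wrist','w0');fit('w0');fit('t0');fit('s0')
E
```

```text
t0 501 [0.5455 0.3104 0.1042 0.4619 0.7021] deg [26.5 40.2] rms 0.001456097645071687
[0.00428183 0.01292282] 52.46583826655751
s0 578 [0.5334 0.3028 0.1083 0.1633 1.0281] deg [ 9.4 58.9] rms 0.004153516127600215
[0.00461749 0.01288198] 51.69219306731089
w0 2989 [0.5443 0.3111 0.1036] [26.1 39.8] 0.0003207597310810155
t0 474 [0.5456 0.3107 0.1041] [26.7 40. ] 0.0014505178998091097
s0 534 [0.545  0.3137 0.1047] [26.5 40.1] 0.000910022779640543
```

View pics/w0.png

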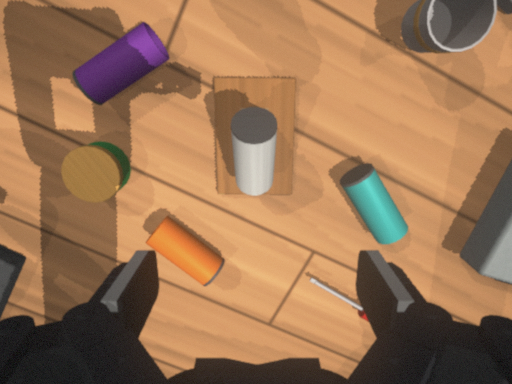

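The wrist picture shows the metal beaker at about (254,150) with its dark base up the picture. All three views agree: base at (0.545, 0.311, 0.104) and axis 40 degrees from level. I'll descend and grip.

Request:
arm_command --rows '[[85,[0,0.007,-0.14],[0,0,0]],[85,[0,0.007,-0.28],[0,0,0]],[85,[0,0.007,-0.41],[0,0,0]],[85,[0,0.007,-0.54],[0,0,0]],[85,[0,0.007,-0.63],[0,0,0]],[85,[0,0.007,-0.7],[0,0,0]],[85,[0,0.007,-0.703],[0,0,0]],[60,[0,0.007,-0.703],[0,0,0]],[30,[0,0.007,-0.703],[0,0,0]],[30,[0,0.007,-0.703],[0,0,0]],[30,[0,0.007,-0.703],[0,0,0]],[30,[0,0.007,-0.703],[0,0,0]]]'

```text
time: 3.65
tool_pos: [0.5152, 0.2977, 0.0618]
tool_rot: [-0.002, 0.973, 0.229, 0.002]
contact_force: [-4.3, 2.1, 6.4]
gripper_width: 0.387
grasp_force: 58.4
```

Request:
arm_command --rows '[[30,[0,0,0],[0,0,0]],[30,[0,0,0],[0,0,0]],[30,[0,0,0],[0,0,0]],[30,[0,0,0.03],[0,0,0]],[30,[0,0,0.06],[0,0,0]],[30,[0,0,0.1],[0,0,0]]]'

```text
time: 4.15
tool_pos: [0.5137, 0.2955, 0.0888]
tool_rot: [0.0, 0.973, 0.23, -0.0]
contact_force: [-0.7, -0.2, -1.6]
gripper_width: 0.369
grasp_force: 59.7
```

```bash
python3 - <<'E'
from h import *
grab('wrist','w1');grab('side','s1')
a=cv2.imread('pics/w1.png');b=cv2.imread('pics/s1.png')[190:310,130:290]
cv2.imwrite('pics/c1.png',np.hstack([cv2.resize(a,(400,300)),cv2.resize(b,(400,300))]))
E
```

```text
(no output)
```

View pics/c1.png

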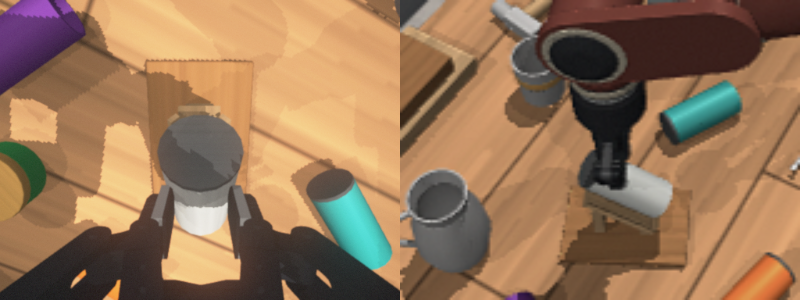

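The wrist half shows the beaker held between the pads, base at about (200,150), and lifted clear of the cradle. The opening reading looks non-linear, so I'll lift further and measure how the beaker sits in the hand.

Request:
arm_command --rows '[[30,[0,0,0.13],[0,0,0]],[30,[0,0,0.26],[0,0,0]],[30,[0,0,0.39],[0,0,0]],[30,[0,0,0.52],[0,0,0]],[30,[0,0,0.65],[0,0,0]],[30,[0,0,0.7],[0,0,0]],[30,[0,0,0.7],[0,0,0]]]'

```text
time: 4.83
tool_pos: [0.5161, 0.2966, 0.3044]
tool_rot: [-0.001, 0.973, 0.23, 0.005]
contact_force: [0.3, 0.1, -0.5]
gripper_width: 0.372
grasp_force: 61.4
```

```bash
cat > hand.py <<'E'
from h import *
from scipy.spatial.transform import Rotation as Ro
from scipy.optimize import least_squares
def handfit(tag,b0,d0):
    """fit the r=23 mm cylinder near guess (world); keeps bright-metal side points + base"""
    f=load(tag);ok=f['z_map'].ravel()>0;Q=cloud(f).reshape(-1,3)[ok];C=f['color'].reshape(-1,3)[ok].astype(int)
    b0=np.array(b0);d0=np.array(d0)/np.linalg.norm(d0)
    u=np.linalg.svd(d0[None])[2][1:]
    v=Q-b0;s=v@d0;r=np.linalg.norm(v-np.outer(s,d0),axis=1)
    k=(r<.03)&(s>-.012)&(s<.11)&(C.max(1)-C.min(1)<30)&(C.mean(1)>45)
    k&=(s>.06)|(s<.02)   # leave the pads out
    q=Q[k];q=q[::max(1,len(q)//3000)]
    def par(p): d=d0+p[3]*u[0]+p[4]*u[1]; return b0+p[:3],d/np.linalg.norm(d)
    def res(p):
        b,d=par(p);v=q-b;s=v@d;r=np.linalg.norm(v-np.outer(s,d),axis=1);a=np.abs(r-.023)
        return np.where(r<.019,np.minimum(np.abs(s),np.where(s>.09,9,9)),np.hypot(a,np.minimum(s,0)))
    o=least_squares(res,np.zeros(5),loss='soft_l1',f_scale=.002);b,d=par(o.x)
    print(tag,len(q),'base',np.round(b,4),'d',np.round(d,3),'rim',np.round(b+.1*d,4),'med',np.round(np.median(abs(o.fun)),4));return b,d
E
python3 - <<'E'
from hand import *
s=monitor.state();p=s['tool_pos'];print(p,s['gripper_width'],s['grasp_force'])
b0=[.545,.311,.104+p[2]-.0618+.003];d=[-.6856,-.3418,-.643]
for c in('wrist','side','top'): grab(c,c[0]+'2');handfit(c[0]+'2',b0,d)
E
```

```text
[0.51613195 0.29656614 0.30440892] 0.3717046256588699 61.37716780300252
w2 3572 base [0.5438 0.3109 0.3473] d [-0.654 -0.345 -0.673] rim [0.4783 0.2764 0.28  ] med 0.0005
s2 377 base [0.5027 0.2924 0.3216] d [-0.276 -0.157 -0.948] rim [0.4751 0.2768 0.2268] med 0.0052
t2 117 base [0.5066 0.2905 0.3033] d [-0.65  -0.341 -0.679] rim [0.4416 0.2565 0.2354] med 0.001
```

```bash
python3 - <<'E'
from hand import *
s=monitor.state();p=s['tool_pos'];q=s['tool_rot'];R0=Ro.from_quat([q[1],q[2],q[3],q[0]])
b=np.array([.5438,.3109,.3473]);d=np.array([-.654,-.345,-.673]);d/=np.linalg.norm(d)
rim=b+.1*d
ax=np.cross(d,[0,0,-1]);an=np.arctan2(np.linalg.norm(ax),-d[2]);ax/=np.linalg.norm(ax)
T=Ro.from_rotvec(ax*an)
for yaw in(-20,-28,-35):
    W=Ro.from_euler('z',yaw,degrees=True)*T
    seat=np.array([.5957,-.085,.195]); tgt=seat+W.apply(p-rim)
    print(yaw,'rotvec units',np.round(W.as_rotvec()/(np.pi/2),3),'tcp',np.round(tgt,4),'shift units',np.round((tgt-p)/.3,3),'toolz',np.round((W*R0).as_matrix()[:,2],3))
E
```

```text
-20 rotvec units [ 0.163 -0.507 -0.209] tcp [ 0.6109 -0.0824  0.2343] shift units [ 0.326 -1.259 -0.202] toolz [ 0.73   0.1   -0.676]
-28 rotvec units [ 0.128 -0.52  -0.293] tcp [ 0.6112 -0.0845  0.2343] shift units [ 0.327 -1.266 -0.202] toolz [ 0.737 -0.002 -0.676]
-35 rotvec units [ 0.096 -0.529 -0.366] tcp [ 0.6111 -0.0864  0.2343] shift units [ 0.327 -1.272 -0.202] toolz [ 0.731 -0.092 -0.676]
```

Request:
arm_command --rows '[[30,[0.03,-0.1,0],[0.01,-0.053,-0.037]],[30,[0.06,-0.2,0],[0.02,-0.106,-0.073]],[30,[0.1,-0.3,0],[0.03,-0.159,-0.11]],[30,[0.13,-0.4,0],[0.04,-0.212,-0.146]],[30,[0.16,-0.5,0],[0.05,-0.265,-0.183]],[30,[0.2,-0.6,0],[0.06,-0.317,-0.22]],[30,[0.23,-0.7,0],[0.068,-0.37,-0.256]],[30,[0.26,-0.8,0],[0.078,-0.423,-0.293]],[30,[0.3,-0.9,0],[0.087,-0.476,-0.329]],[30,[0.33,-0.9,0],[0.096,-0.529,-0.366]],[30,[0.33,-0.9,0],[0.096,-0.529,-0.366]],[30,[0.33,-0.9,0],[0.096,-0.529,-0.366]]]'

```text
time: 5.98
tool_pos: [0.6109, 0.026, 0.292]
tool_rot: [0.021, 0.914, -0.067, 0.399]
contact_force: [-0.3, -0.6, -1.6]
gripper_width: 0.37
grasp_force: 61.8
```

Request:
arm_command --rows '[[30,[0,-0.1,0],[0,0,0]],[30,[0,-0.2,0],[0,0,0]],[30,[0,-0.3,0],[0,0,0]],[30,[0,-0.36,0],[0,0,0]],[30,[0,-0.37,0],[0,0,0]],[30,[0,-0.37,0],[0,0,0]],[30,[0,-0.37,0],[0,0,0]]]'

```text
time: 6.57
tool_pos: [0.6131, -0.0843, 0.2978]
tool_rot: [0.021, 0.913, -0.067, 0.403]
contact_force: [0.2, 0.3, -1.3]
gripper_width: 0.367
grasp_force: 62.0
```

```bash
python3 - <<'E'
from hand import *
s=monitor.state();p=s['tool_pos'];q=s['tool_rot'];R=Ro.from_quat([q[1],q[2],q[3],q[0]]).as_matrix();print(p,R[:,2].round(3),R[:,0].round(3),s['joint_pos'].round(2),s['grasp_force'])
b0=p+np.array([.5957,-.085,.295])-[.611,-.0864,.2343]
for c in('wrist','side','top'): grab(c,c[0]+'3');handfit(c[0]+'3',b0,[0,0,-1.])
a=cv2.imread('pics/w3.png');c=cv2.imread('pics/s3.png')[70:220,200:360]
cv2.imwrite('pics/c3.png',np.hstack([cv2.resize(a,(400,375)),cv2.resize(c,(400,375))]))
E
```

```text
[ 0.61311684 -0.08431145  0.29778633] [ 0.733 -0.091 -0.674] [ 0.666 -0.105  0.738] [-0.34 -0.58  2.13  0.22  0.79  1.29] 61.95113005717758
w3 3631 base [ 0.6044 -0.0834  0.3499] d [-0.083  0.002 -0.997] rim [ 0.5961 -0.0833  0.2502] med 0.0005
s3 318 base [ 0.6049 -0.0826  0.3503] d [-0.075  0.032 -0.997] rim [ 0.5974 -0.0795  0.2506] med 0.001
t3 335 base [ 0.5998 -0.0835  0.3514] d [ 0.002  0.006 -1.   ] rim [ 0.6    -0.0829  0.2514] med 0.0019
```

View pics/c3.png

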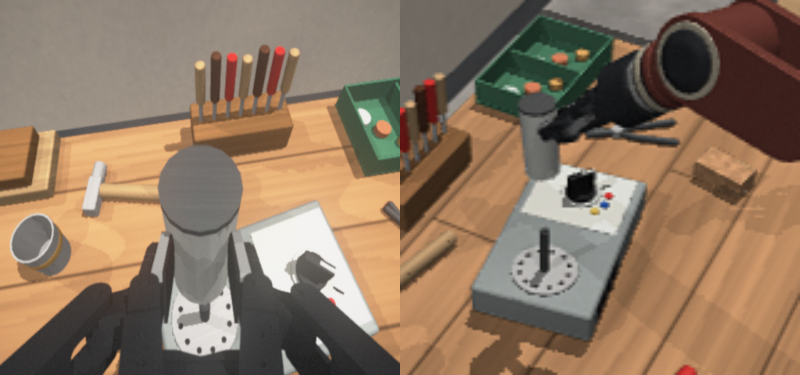

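The pictures show the beaker held mouth-down, at about (200,230) in the wrist half and (540,135) in the side half. It leans about 4.6 degrees, and wrist and side views agree on this. I'll correct the lean, centre it and lower over the post, stopping about 20 mm above the disc.

Request:
arm_command --rows '[[30,[-0.015,-0.008,0],[0,-0.051,0]],[30,[-0.015,-0.008,0],[0,-0.051,0]],[30,[-0.015,-0.008,-0.06],[0,-0.051,0]],[30,[-0.015,-0.008,-0.13],[0,-0.051,0]],[30,[-0.015,-0.008,-0.2],[0,-0.051,0]],[30,[-0.015,-0.008,-0.27],[0,-0.051,0]],[30,[-0.015,-0.008,-0.34],[0,-0.051,0]],[30,[-0.015,-0.008,-0.41],[0,-0.051,0]],[30,[-0.015,-0.008,-0.48],[0,-0.051,0]],[30,[-0.015,-0.008,-0.55],[0,-0.051,0]],[30,[-0.015,-0.008,-0.55],[0,-0.051,0]],[30,[-0.015,-0.008,-0.55],[0,-0.051,0]]]'

```text
time: 7.72
tool_pos: [0.608, -0.0866, 0.1316]
tool_rot: [0.017, 0.896, -0.068, 0.438]
contact_force: [0.5, -0.3, -1.3]
gripper_width: 0.368
grasp_force: 61.9
```

```bash
python3 - <<'E'
from hand import *
s=monitor.state();p=s['tool_pos'];print(p,s['contact_force'],s['grasp_force'])
for c in('wrist','side'):
    f=grab(c,c[0]+'4');handfit(c[0]+'4',[.596,-.084,p[2]-.1353+.188],[0,0,-1.])
    Q=cloud(f).reshape(-1,3);C=f['color'].reshape(-1,3).astype(int)
    D=Q[(np.hypot(Q[:,0]-.596,Q[:,1]+.085)<.06)&(abs(Q[:,2]-.064)<.004)&(C.min(1)>185)]
    if len(D)>20: print('disc',len(D),cv2.minEnclosingCircle(D[:,:2].astype(np.float32)),np.median(D[:,2]))
E
```

```text
[ 0.60804206 -0.08659452  0.13162685] [ 0.47312384 -0.32825289 -1.27099737] 61.88637078506872
w4 3668 base [ 0.5962 -0.0863  0.1829] d [-0.02   0.013 -1.   ] rim [ 0.5942 -0.085   0.0829] med 0.0005
disc 568 ((0.5615625381469727, -0.07950600981712341), 0.030690399929881096) 0.06431833337809378
s4 257 base [ 0.5973 -0.0839  0.1855] d [-0.     0.007 -1.   ] rim [ 0.5972 -0.0832  0.0855] med 0.0011
```

Request:
arm_command --rows '[[30,[0,0,-0.015],[0,0,0]],[30,[0,0,-0.03],[0,0,0]],[30,[0,0,-0.04],[0,0,0]],[30,[0,0,-0.05],[0,0,0]],[30,[0,0,-0.055],[0,0,0]],[30,[0,0,-0.055],[0,0,0]],[30,[0,0,-0.055],[0,0,0]]]'

```text
time: 8.4
tool_pos: [0.6084, -0.0877, 0.1164]
tool_rot: [0.018, 0.895, -0.068, 0.44]
contact_force: [1.0, 0.3, -1.2]
gripper_width: 0.368
grasp_force: 62.0
```

Request:
arm_command --rows '[[30,[0,0,-0.003],[0,0,0]],[30,[0,0,-0.006],[0,0,0]],[30,[0,0,-0.006],[0,0,0]],[30,[0,0,-0.006],[0,0,0]]]'

```text
time: 8.73
tool_pos: [0.6085, -0.0877, 0.1148]
tool_rot: [0.018, 0.895, -0.068, 0.44]
contact_force: [0.5, 0.0, -1.8]
gripper_width: 0.366
grasp_force: 62.0
```

Request:
arm_command --rows '[[30,[0,0,-0.004],[0,0,0]],[30,[0,0,-0.008],[0,0,0]],[30,[0,0,-0.008],[0,0,0]],[30,[0,0,-0.008],[0,0,0]]]'

```text
time: 9.07
tool_pos: [0.6094, -0.088, 0.114]
tool_rot: [0.019, 0.895, -0.068, 0.441]
contact_force: [-2.2, 0.3, 3.8]
gripper_width: 0.368
grasp_force: 63.0
```

Request:
arm_command --rows '[[50,[0,0,0],[0,0,0]],[60,[0,0,0],[0,0,0]],[70,[0,0,0],[0,0,0]],[80,[0,0,0],[0,0,0]],[85,[0,0,0],[0,0,0]],[85,[0,0,0],[0,0,0]],[85,[0,0,0],[0,0,0]],[85,[0,0,0],[0,0,0]],[85,[0,0,0],[0,0,0]]]'

```text
time: 9.82
tool_pos: [0.6084, -0.0876, 0.1123]
tool_rot: [0.018, 0.895, -0.068, 0.44]
contact_force: [0.4, 0.4, -0.7]
gripper_width: 0.995
grasp_force: 0.0
```

```bash
python3 - <<'E'
from hand import *
s=monitor.state();p=s['tool_pos'];q=s['tool_rot'];R=Ro.from_quat([q[1],q[2],q[3],q[0]]);print(p,s['contact_force'],s['grasp_force'],s['gripper_width'],R.as_matrix()[:,2].round(3))
for c in('wrist','side','top'):
    grab(c,c[0]+'5');handfit(c[0]+'5',[.596,-.085,.164],[0,0,-1.])
E
```

```text
[ 0.60844333 -0.087642    0.11234947] [ 0.4216498   0.40210965 -0.73480144] 0.0 0.9947331469047864 [ 0.785 -0.093 -0.613]
w5 3104 base [ 0.5958 -0.0863  0.1644] d [-0.02   0.011 -1.   ] rim [ 0.5938 -0.0852  0.0644] med 0.0006
s5 273 base [ 0.596  -0.0833  0.1646] d [-0.  0. -1.] rim [ 0.596  -0.0832  0.0646] med 0.0011
t5 301 base [ 0.5951 -0.0839  0.1654] d [-0.  0. -1.] rim [ 0.5951 -0.0839  0.0654] med 0.0025
```

The beaker is seated: rim at z = 0.0645, upright and centred. Now I'll retreat along the tool axis.

Request:
arm_command --rows '[[85,[-0.08,0.009,0.062],[0,0,0]],[85,[-0.16,0.019,0.125],[0,0,0]],[85,[-0.24,0.028,0.19],[0,0,0]],[85,[-0.32,0.037,0.25],[0,0,0]],[85,[-0.36,0.042,0.3],[0,0,0]],[85,[-0.36,0.042,0.4],[0,0,0]],[85,[-0.36,0.042,0.5],[0,0,0]],[85,[-0.36,0.042,0.5],[0,0,0]],[85,[-0.36,0.042,0.5],[0,0,0]]]'

```text
time: 10.72
tool_pos: [0.511, -0.0772, 0.2655]
tool_rot: [0.019, 0.895, -0.068, 0.44]
contact_force: [-0.0, -0.5, -0.4]
gripper_width: 0.995
grasp_force: 0.0
```

```bash
python3 - <<'E'
from hand import *
s=monitor.state();p=s['tool_pos'];q=s['tool_rot'];R=Ro.from_quat([q[1],q[2],q[3],q[0]]);print(p,s['joint_pos'].round(2))
for az in(52.2,232.2):
    a=np.radians(az);x=np.array([np.cos(a),np.sin(a),0]);z=np.array([0,0,-1.]);T=Ro.from_matrix(np.c_[x,np.cross(z,x),z])
    print(az,((T*R.inv()).as_rotvec()/(np.pi/2)).round(3))
print(((np.array([.6225,-.249,.28])-p)/.3).round(3))
grab('wrist','w6')
E
```

```text
[ 0.51097795 -0.07718814  0.26545304] [-0.46 -1.01  2.43  0.36  0.87  1.15]
52.2 [-0.243  0.556  0.627]
232.2 [ 0.633  0.277 -1.216]
[ 0.372 -0.573  0.048]
```

Request:
arm_command --rows '[[85,[0.03,-0.05,0.01],[-0.02,0.046,0.052]],[85,[0.06,-0.1,0.02],[-0.04,0.093,0.104]],[85,[0.1,-0.15,0.03],[-0.06,0.139,0.157]],[85,[0.13,-0.2,0.04],[-0.08,0.185,0.209]],[85,[0.16,-0.25,0.05],[-0.1,0.232,0.261]],[85,[0.2,-0.3,0.05],[-0.12,0.278,0.313]],[85,[0.23,-0.35,0.05],[-0.142,0.324,0.366]],[85,[0.26,-0.4,0.05],[-0.162,0.371,0.418]],[85,[0.3,-0.45,0.05],[-0.182,0.417,0.47]],[85,[0.33,-0.5,0.05],[-0.203,0.463,0.522]],[85,[0.36,-0.55,0.05],[-0.223,0.51,0.575]],[85,[0.372,-0.573,0.05],[-0.243,0.556,0.627]]]'

```text
time: 11.77
tool_pos: [0.622, -0.2503, 0.2747]
tool_rot: [-0.001, 0.898, 0.44, -0.005]
contact_force: [-0.5, 0.1, -1.0]
gripper_width: 0.995
grasp_force: 0.0
```

Request:
arm_command --rows '[[85,[0,0,0],[0,0,0]],[85,[0,0,0],[0,0,0]],[85,[0,0,0],[0,0,0]]]'

```text
time: 12.02
tool_pos: [0.6211, -0.2481, 0.2758]
tool_rot: [-0.001, 0.899, 0.439, -0.002]
contact_force: [0.4, -0.1, 0.4]
gripper_width: 0.995
grasp_force: 0.0
```

```bash
python3 - <<'E'
from hand import *
s=monitor.state();p=s['tool_pos'];q=s['tool_rot'];R=Ro.from_quat([q[1],q[2],q[3],q[0]]).as_matrix();print(p,s['joint_pos'].round(2),R.round(3).tolist())
f=grab('wrist','w7');ok=f['z_map'].ravel()>0;Q=cloud(f).reshape(-1,3)[ok];C=f['color'].reshape(-1,3)[ok].astype(int)
b=Q[(np.hypot(Q[:,0]-.6225,Q[:,1]+.249)<.035)&(Q[:,2]>.098)&(Q[:,2]<.108)]
print(len(b),b.mean(0),np.median(b[:,2]),cv2.minAreaRect(b[:,:2].astype(np.float32)));w,V=np.linalg.eigh(np.cov(b[:,:2].T));print(np.sqrt(w),np.degrees(np.arctan2(V[1,1],V[0,1])))
B=Q[(C[:,2]>C[:,0]+50)&(abs(Q[:,2]-.062)<.005)&(np.hypot(Q[:,0]-.6225,Q[:,1]+.249)<.07)];print('blue',len(B),B.mean(0))
E
```

```text
[ 0.62105739 -0.24806821  0.2757641 ] [-0.49  0.12  1.4  -0.    1.62  0.17] [[0.615, 0.788, -0.005], [0.788, -0.615, -0.001], [-0.004, -0.003, -1.0]]
528 [ 0.62162801 -0.25116019  0.10254824] 0.10256777251753742 ((0.6211251020431519, -0.251760870218277), (0.04344281554222107, 0.01282833144068718), 52.063472747802734)
[0.00387844 0.01257219] 52.10750732257203
blue 87 [ 0.57867097 -0.24883845  0.0626335 ]
```

View pics/w7.png

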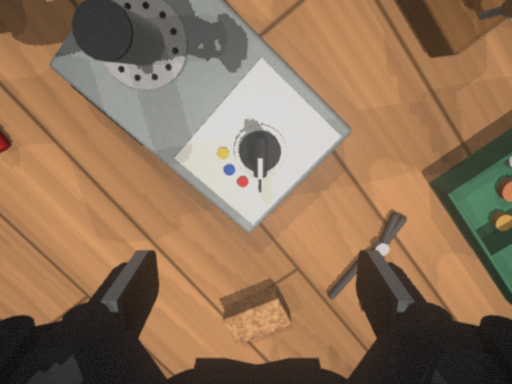

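The wrist picture shows the beaker standing on the post at (105,30). The knob bar is at (260,155), pointing at its dash, and the blue mark is at (229,170), midway between yellow and red. Blue lies 56 degrees clockwise from the pointer, which is the 1.0 rad detent.

Request:
arm_command --rows '[[85,[0,-0.008,-0.13],[0,0,0]],[80,[0,-0.008,-0.26],[0,0,0]],[70,[0,-0.008,-0.39],[0,0,0]],[60,[0,-0.008,-0.5],[0,0,0]],[60,[0,-0.008,-0.58],[0,0,0]],[60,[0,-0.008,-0.64],[0,0,0]],[60,[0,-0.008,-0.655],[0,0,0]],[60,[0,-0.008,-0.655],[0,0,0]],[30,[0,-0.008,-0.655],[0,0,0]],[5,[0,-0.008,-0.655],[0,0,0]],[5,[0,-0.008,-0.655],[0,0,0]],[5,[0,-0.008,-0.655],[0,0,0]]]'

```text
time: 13.07
tool_pos: [0.6229, -0.2516, 0.0826]
tool_rot: [0.002, 0.898, 0.439, -0.001]
contact_force: [-0.3, -0.2, -0.5]
gripper_width: 0.133
grasp_force: 0.0
```

Request:
arm_command --rows '[[5,[0,0,0],[0,0,0]],[5,[0,0,0],[0,0,0]],[5,[0,0,0],[0,0,0]],[5,[0,0,0],[0,0,0]]]'

```text
time: 13.4
tool_pos: [0.622, -0.2511, 0.0806]
tool_rot: [0.0, 0.898, 0.439, -0.002]
contact_force: [-0.7, 0.5, -0.3]
gripper_width: 0.059
grasp_force: 0.0
```

Request:
arm_command --rows '[[0,[0,0,-0.01],[0,0,0]],[0,[0,0,-0.01],[0,0,0]],[0,[0,0,-0.01],[0,0,0]],[0,[0,0,-0.01],[0,0,0]]]'

```text
time: 13.73
tool_pos: [0.6218, -0.251, 0.0773]
tool_rot: [0.0, 0.898, 0.439, -0.002]
contact_force: [0.5, 0.2, -0.6]
gripper_width: -0.006
grasp_force: 0.0
```

```bash
python3 - <<'E'
from hand import *
f=grab('wrist','w8');g=grab('side','s8')
a=cv2.imread('pics/w8.png');c=cv2.imread('pics/s8.png')[90:210,210:370]
cv2.imwrite('pics/c8.png',np.hstack([cv2.resize(a,(400,300)),cv2.resize(c,(400,300))]))
E
```

View pics/c8.png

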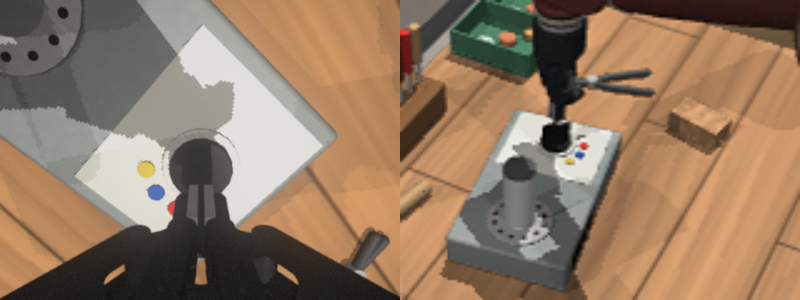

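```bash
python3 - <<'E'
from hand import *
for t in('s8','w8'):
    f=load(t);P=cloud(f);ok=f['z_map']>0
    m=ok&(np.hypot(P[...,0]-.6218,P[...,1]+.251)<.04)&(P[...,2]>.07)&(P[...,2]<.18)
    Q=P[m]; ax=np.array([.615,.788]);cl=np.array([.788,-.615])
    r=Q[:,:2]-[.6218,-.251]
    for lo in np.arange(.07,.18,.006):
        k=(Q[:,2]>=lo)&(Q[:,2]<lo+.006)
        if k.sum(): print(t,lo.round(3),k.sum(),'bar',(r[k]@ax).min().round(3),(r[k]@ax).max().round(3),'close',(r[k]@cl).min().round(3),(r[k]@cl).max().round(3))
E
python3 -c "
import cv2,numpy as np
a=cv2.imread('pics/w8.png')[150:384,150:350];b=cv2.imread('pics/s8.png')[115:165,255:295]
cv2.imwrite('pics/c9.png',np.hstack([cv2.resize(a,(480,560),interpolation=2),cv2.resize(b,(320,560),interpolation=2)]))"
```

```text
s8 0.07 34 bar -0.02 0.025 close -0.024 0.009
s8 0.076 15 bar -0.012 0.023 close -0.022 -0.0
s8 0.082 15 bar -0.016 0.023 close -0.01 -0.0
s8 0.088 12 bar -0.015 0.023 close -0.01 0.004
s8 0.094 17 bar -0.02 0.026 close -0.011 0.007
s8 0.1 28 bar -0.017 0.023 close -0.01 0.005
s8 0.106 1 bar 0.024 0.024 close -0.001 -0.001
s8 0.112 3 bar -0.008 0.011 close -0.008 -0.003
s8 0.118 1 bar 0.014 0.014 close -0.004 -0.004
s8 0.124 10 bar -0.002 0.013 close -0.014 0.001
s8 0.13 8 bar -0.0 0.012 close -0.016 0.0
s8 0.136 7 bar -0.009 0.012 close -0.013 0.0
s8 0.142 7 bar 0.0 0.014 close -0.017 -0.002
s8 0.148 4 bar 0.009 0.014 close -0.01 -0.001
s8 0.154 6 bar -0.01 0.014 close -0.028 0.028
s8 0.16 15 bar -0.004 0.015 close -0.031 0.029
s8 0.166 11 bar 0.0 0.015 close -0.034 0.031
s8 0.172 6 bar 0.012 0.016 close -0.037 0.034
s8 0.178 3 bar 0.005 0.015 close -0.036 -0.016
w8 0.07 2867 bar -0.02 0.022 close -0.023 0.024
w8 0.076 80 bar 0.018 0.021 close -0.006 0.007
w8 0.082 92 bar 0.017 0.021 close -0.007 0.007
w8 0.088 96 bar 0.018 0.021 close -0.006 0.007
w8 0.094 137 bar 0.004 0.021 close -0.007 0.007
w8 0.1 1015 bar 0.001 0.021 close -0.007 0.007
w8 0.112 1 bar 0.009 0.009 close 0.003 0.003
w8 0.118 242 bar 0.005 0.01 close -0.012 0.013
w8 0.124 419 bar 0.004 0.01 close -0.013 0.014
w8 0.13 490 bar 0.004 0.01 close -0.013 0.014
w8 0.136 520 bar 0.004 0.01 close -0.013 0.014
w8 0.142 504 bar 0.005 0.01 close -0.013 0.014
w8 0.148 844 bar -0.013 0.011 close -0.015 0.011
w8 0.154 825 bar -0.008 0.013 close -0.028 0.029
w8 0.16 2578 bar -0.014 0.013 close -0.034 0.035
w8 0.166 5559 bar -0.012 0.013 close -0.038 0.039
w8 0.172 3554 bar -0.011 0.013 close -0.039 0.039
w8 0.178 911 bar -0.01 0.016 close -0.039 0.039
```

View pics/c9.png

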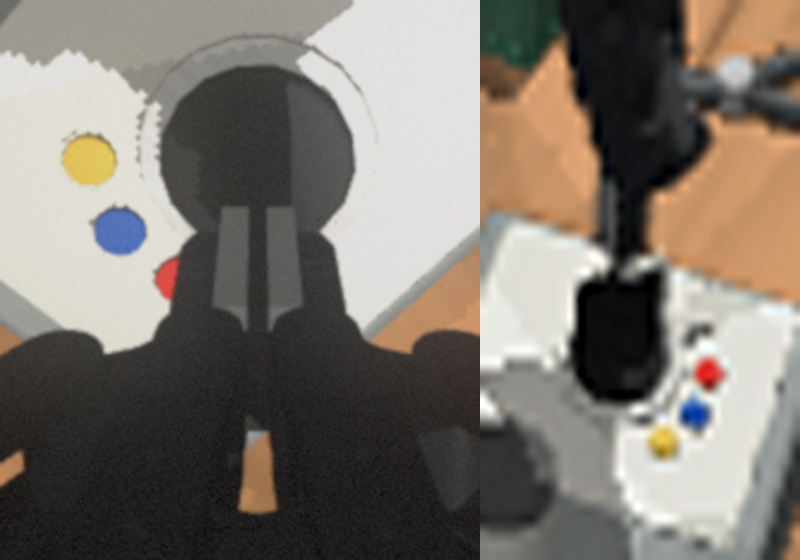

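The crops show the fingers shut with their tips at about z = 0.115, just above the bar top (0.103), although the reported TCP is 0.077. The real tips therefore sit about 37 mm behind the reported TCP. That also explains the 31 mm chord reading on the beaker. I'll open, go about 30 mm lower while watching the force, and grip again.

Request:
arm_command --rows '[[50,[0,0,0],[0,0,0]],[50,[0,0,0],[0,0,0]],[50,[0,0,0],[0,0,0]],[50,[0,0,0],[0,0,0]],[50,[0,0,0],[0,0,0]],[50,[0,0,-0.03],[0,0,0]],[50,[0,0,-0.06],[0,0,0]],[50,[0,0,-0.09],[0,0,0]],[50,[0,0,-0.1],[0,0,0]],[50,[0,0,-0.1],[0,0,0]]]'

```text
time: 14.67
tool_pos: [0.6205, -0.2504, 0.045]
tool_rot: [-0.001, 0.898, 0.439, -0.003]
contact_force: [-0.4, 0.6, 0.3]
gripper_width: 0.587
grasp_force: 0.0
```

Request:
arm_command --rows '[[30,[0,0,0],[0,0,0]],[15,[0,0,0],[0,0,0]],[0,[0,0,0],[0,0,0]],[0,[0,0,0],[0,0,0]],[0,[0,0,0],[0,0,0]],[0,[0,0,0],[0,0,0]],[0,[0,0,0],[0,0,0]],[0,[0,0,0],[0,0,0]],[0,[0,0,0],[0,0,0]]]'

```text
time: 15.42
tool_pos: [0.6219, -0.251, 0.0485]
tool_rot: [0.0, 0.898, 0.439, -0.002]
contact_force: [-3.3, 2.9, 5.5]
gripper_width: 0.147
grasp_force: 60.5
```

Request:
arm_command --rows '[[0,[0,0,0],[0,0,-0.065]],[0,[0,0,0],[0,0,-0.13]],[0,[0,0,0],[0,0,-0.195]],[0,[0,0,0],[0,0,-0.26]],[0,[0,0,0],[0,0,-0.325]],[0,[0,0,0],[0,0,-0.39]],[0,[0,0,0],[0,0,-0.455]],[0,[0,0,0],[0,0,-0.52]],[0,[0,0,0],[0,0,-0.585]],[0,[0,0,0],[0,0,-0.637]],[0,[0,0,0],[0,0,-0.637]],[0,[0,0,0],[0,0,-0.637]]]'

```text
time: 16.42
tool_pos: [0.6219, -0.2511, 0.0485]
tool_rot: [-0.001, 0.999, -0.046, -0.002]
contact_force: [-4.0, 3.1, 6.1]
gripper_width: 0.146
grasp_force: 60.5
```

Request:
arm_command --rows '[[0,[0,0,0],[0,0,0]],[0,[0,0,0],[0,0,0]],[15,[0,0,0],[0,0,0]],[30,[0,0,0],[0,0,0]],[50,[0,0,0],[0,0,0]],[50,[0,0,0],[0,0,0]],[50,[0,0,0],[0,0,0]],[50,[0,0,0.1],[0,0,0]],[50,[0,0,0.2],[0,0,0]],[50,[0,0,0.33],[0,0,0]],[50,[0,0,0.46],[0,0,0]],[50,[0,0,0.6],[0,0,0]]]'

```text
time: 17.42
tool_pos: [0.6214, -0.2509, 0.228]
tool_rot: [-0.001, 0.999, -0.046, -0.003]
contact_force: [0.8, -0.6, -0.0]
gripper_width: 0.59
grasp_force: 0.0
```

Request:
arm_command --rows '[[50,[0,0,0.05],[0,0,0]],[50,[0,0,0.05],[0,0,0]],[50,[0,0,0.05],[0,0,0]]]'

```text
time: 17.67
tool_pos: [0.6226, -0.2515, 0.2437]
tool_rot: [-0.0, 0.999, -0.046, -0.001]
contact_force: [0.6, 0.2, -0.0]
gripper_width: 0.586
grasp_force: 0.0
```

```bash
python3 - <<'E'
from hand import *
s=monitor.state();print(s['time'],s['tool_pos'],s['contact_force'],s['joint_vel'].round(3))
f=grab('wrist','w10');ok=f['z_map'].ravel()>0;Q=cloud(f).reshape(-1,3)[ok];C=f['color'].reshape(-1,3)[ok].astype(int)
b=Q[(np.hypot(Q[:,0]-.6218,Q[:,1]+.251)<.03)&(Q[:,2]>.098)&(Q[:,2]<.108)]
w,V=np.linalg.eigh(np.cov(b[:,:2].T));c=np.array(cv2.minAreaRect(b[:,:2].astype(np.float32))[0]);az=np.arctan2(V[1,1],V[0,1]);print(len(b),c,np.degrees(az))
B=Q[(C[:,2]>C[:,0]+50)&(abs(Q[:,2]-.062)<.005)&(np.hypot(Q[:,0]-.6225,Q[:,1]+.249)<.07)].mean(0)
d=np.array([np.cos(az),np.sin(az)]);d*=-np.sign(d[0]);print('blue',B,'mark',c+.043*d,np.linalg.norm(c+.043*d-B[:2]))
for n in('side','top'): grab(n,n[0]+'10');handfit(n[0]+'10',[.596,-.085,.164],[0,0,-1.])
E
```

```text
17.6667 [ 0.62260193 -0.25151534  0.2436684 ] [ 0.62014024  0.19910095 -0.00350297] [-0.     0.034  0.064  0.001  0.001 -0.001]
664 [ 0.62170267 -0.25239006] 174.64526135565262
blue [ 0.57888481 -0.24905065  0.06272038] mark [ 0.57889032 -0.24837722] 0.0006734577402636632
s10 275 base [ 0.5967 -0.0826  0.1646] d [-0.011 -0.006 -1.   ] rim [ 0.5956 -0.0832  0.0646] med 0.0012
t10 302 base [ 0.5958 -0.0862  0.1655] d [-0.012  0.024 -1.   ] rim [ 0.5946 -0.0838  0.0656] med 0.0024
```

View pics/w10.png

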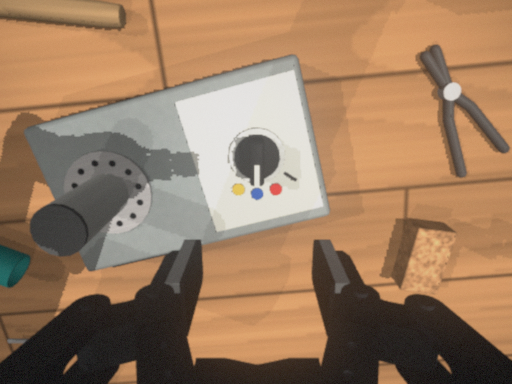

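The picture shows the pointer line at (257,178) aimed at the blue mark (257,193). The beaker stands on the disc, and the gripper is clear of everything.

```bash
python3 -c "
from plant import manip; print(manip.job_done())"
```

```text
the job is handed in; nothing more can be done
None
```

I handed the job in at about 18 s: the beaker stands upside down over the post with its rim on the disc, the knob pointer is within about 1 mm of the blue mark, and the gripper is clear; no verdict came back.

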